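# Snap the lid onto the round storage tub

### The arm

A 7-joint arm with a two-finger parallel gripper is mounted at the origin on the work surface; the furniture and walls round the work are solid. World frame = base frame: x ahead of the robot, y to its left, z up, the work surface at z = 0. Lengths are in m, angles in degrees, forces in N, time in s.
With the tool pointing down it reaches from about 0.425 to 0.925 m from the base axis. Payload 6.8 kg.
Tool frame: the origin (TCP) lies at the very end of the fingers, on their centre line; the grasp point (between the pads) lies 19 mm behind it; z points along the fingers, x is the direction in which the jaws open and shut, and the axes are right-handed (so a half turn about z gives the same grasp; the last joint's range is limited). The gripper opens to 85 mm and grips with 20 to 120 N. Pads are 22 mm wide; open, the fingers measure 114 mm over their backs; the gripper's body (76 mm by 85 mm) begins 54 mm behind the grasp point. The pads swing forward as they close: fully open they stand 13 mm farther back than shut.
Start: joints at [-46.988, 27.33, 1.283, 89.118, -0.659, 63.558, -4.761], TCP at [0.511, 0.441, 0.231] pointing down, gripper open.
Joint ranges: [-169.35, 169.35], [-19.33, 120.38], [-80.79, 83.38], [13.8, 139.57], [-78.32, 258.32], [9.67, 109.79], [-169.56, 169.56]. Speed limits (degrees/s): [136.94, 136.94, 180, 180, 180, 180, 180].

### API

Orientations are given as a 3x3 rotation matrix whose columns are the frame's x, y, z axes.
In Python, from cell import ctrl, vision, order gives the robot as it stands. The module is installed in compiled form; this text tells all that it offers.
- The arm moves only by the tool arm_command, never from a script. Its argument "rows" is a list that holds one entry, the list of rows, each a list of 7 numbers: the turn, a rotation vector about the tool's x, y, z in degrees, then the shift along the tool's x, y, z in units of 40 mm (1.0 is 40 mm), then the closure in counts, from 0 (fully open) to 255 (shut). A call has 1 to 5 rows; each row is the pose to reach, as a shift and turn from the pose commanded when the call began, along the tool's axes at that moment; what a row does not reach only later rows make up. A row lasts 1/8 s, in which the tool goes at most 62.5 mm and 10.7 degrees, less where a joint would pass 70% of its speed; a pose out of reach is approached as far as the arm can. A call with a gripper value outside its range is refused whole. The fingers move at their own pace and stop on an object; "newtons" is the grip in N (left out, the last holds). Time passes only in rows, so rows that repeat a pose let the fingers close. It gives the time, the measured TCP pose, the force and the opening at its end, in the units of the state.
- ctrl.state(): the state, without advancing time (a new reading comes with each control period).
- vision.read_camera(name): name is "scene" or "top" or "wrist"; returns a dict with "color" (384x512x3 uint8, red, green, blue), "fx", "fy", "cx", "cy" (pixels), "origin" and "orientation" of the camera in the world; the wrist camera has in their place "hand_eye" (4x4, takes a point from camera to tool coordinates, whose origin is the TCP and whose axes are the tool frame's). Camera axes: x right, y down, z forward; pixel columns grow to the right and rows downward; lengths in m; the calibration is good to about 2 mm. A picture is of the moment at which its call begins: read the wrist's pose just before it. There is no depth.
- order.close_job(): hands the job in, once; it reports no verdict.
The state is a dict: "time_s": time; "joints": joint angles; "qvel": joint speeds; "tau": joint torques, N m; "position": TCP position; "eef_rot": TCP orientation; "contact_force": force on the tool from outside, world axes, zero at the start; "ft_torque": the same for the moment, N m; "finger_gap": opening from 0.0 (shut) to 1.0 (fully open).
Only numpy, scipy, OpenCV 4.12 (cv2) and the standard library are available. Lean on these libraries where they do the work, as an engineer would, in place of code of your own. Each camera call takes 0.05 s, during which the arm holds its last target.

### The job

Close the open round tub that holds a circuit board: take the loose round lid by its knob, set it on the tub's mouth and press it straight down until it snaps fully home, level and with its cover flush on the rim all round. Leave the tub standing upright on the bench, and leave the square tub where it is.

Things in the scene. Friction and masses are not known exactly. Their poses are not given: they have to be found in the camera images.
- round_lid: Loose grey round lid lying knob up on the bench, about 80 g. Origin: centre of its underside, z up through the knob. Upwards: plug, a cone 60 mm across at the bottom, 82 mm at 11 mm up, then a 72 mm neck; flat cover disc, 104 mm across, from 23.5 to 28.5 mm; upright round metal knob, 30 mm across, up to 62.5 mm (37 mm collar at its foot, up to 31 mm). Yaw does not matter.
- round_tub: White round tub holding a circuit board, loose: 100 mm across, mouth 92 mm, 70 mm tall, 0.6 kg. Origin: centre of its underside, z up. Six sprung lugs inside the mouth stop the lid loosely with its cover about 10 mm above the rim; it takes about 8 N to push it past. Fully home, the lid's origin is 46.5 mm above the tub's. A holder with blue arms, about 0.2 m tall, may stand on the way: carry above it.
- square_tub: Open white square tub, 100 x 100 mm, 70 mm tall, empty: not the one to close. Origin: centre of its underside, z up. The two tubs change places from time to time. (A grey square lid, 104 x 104 mm, with the same knob as the round lid, also lies about: not the one to use.)

How it is judged (in metres and radians):
On the way:
1. the round lid is pressed fully home in the round tub, by the robot still touching it (horizontal distance between round_lid and round_tub below 0.008 m and z of round_lid in the frame of round_tub between 0.042 and 0.0495 m and angle between the z axis of round_lid and the z axis of round_tub, either way round below 0.1 rad and contact force between any of the fingers, the arm and round_lid above 0.3 N), for 0.1 s.
At the end, for the whole second after the job is handed in: the round lid is fully home on the round tub (cover within 3 mm of the rim, within 8 mm of centred, level with it within 0.1 rad) and at rest, and the tub stands upright on the bench within 0.1 rad (horizontal distance between round_lid and round_tub below 0.008 m and z of round_lid in the frame of round_tub between 0.042 and 0.0495 m and angle between the z axis of round_lid and the z axis of round_tub, either way round below 0.1 rad and angle between round_tub's own z axis and vertical below 0.1 rad and height (world z) of round_tub below 0.008 m and linear speed of round_lid below 0.02 m/s); the robot touches nothing.
It fails at once if the square tub is moved by more than 30 mm (distance of square_tub from where it was at the start of the episode above 0.03 m).
It also fails if it takes over 38 s, if anything falls off the work surface, if the arm or the gripper's body presses on something with over 40 N, if the wrist force passes 120 N, or if a joint passes its speed limit or range.

## Working session

There is one attempt and no reset: what is moved stays moved. The work goes in short steps, Python scripts to look and compute and a tool call to move; the robot and the scene stay as the last step left them, time stands still between calls to the robot, and variables do not carry over. Pictures are saved under pics/ and viewed, and the job is handed in when it is done.

Besides the shell and the picture viewer there is one more tool, called by a JSON object that holds its "method" and its "body". arm_command: Moves the arm, as the interface text tells. Its arguments: {"type":"object","properties":{"rows":{"type":"array"},"newtons":{"type":"number"}},"required":["rows"]}

```bash
mkdir -p pics
cat > h.py <<'E'
import numpy as np,cv2
from cell import ctrl,vision,order
def grab(name,fn):
    s=ctrl.state(); d=vision.read_camera(name); cv2.imwrite('pics/'+fn,d['color'][:,:,::-1]); 
    if 'hand_eye' in d:
        T=np.eye(4);T[:3,:3]=np.array(s['eef_rot']);T[:3,3]=s['position'];T=T@np.array(d['hand_eye']);d['orientation']=T[:3,:3];d['origin']=T[:3,3]
    return s,d
def ray(d,u,v,z):
    r=np.array(d['orientation'])@np.array([(u-d['cx'])/d['fx'],(v-d['cy'])/d['fy'],1]);o=np.array(d['origin'])
    return o+r*(z-o[2])/r[2]
def proj(d,p):
    c=np.array(d['orientation']).T@(np.array(p)-np.array(d['origin']))
    return c[0]/c[2]*d['fx']+d['cx'],c[1]/c[2]*d['fy']+d['cy']
E
python3 - <<'E'
from h import *
import pickle
D={}
for n in ['top','scene','wrist']:
    s,d=grab(n,n+'0.png');D[n]=d
    print(n,d['origin'],np.round(d['orientation'],3).tolist(),d['fx'])
pickle.dump(D,open('d0.pkl','wb'))
print(s)
E
```

```text
top [0.31133747 0.05295567 0.90141405] [[-0.023, -0.987, 0.158], [-1.0, 0.025, 0.008], [-0.012, -0.158, -0.987]] 406.0225320742236
scene [1.06312996 0.66041734 0.56855884] [[-0.703, 0.377, -0.604], [0.711, 0.349, -0.61], [-0.019, -0.858, -0.513]] 397.69092882164637
wrist [0.46466515 0.49585663 0.37379768] [[0.758, 0.625, 0.187], [0.652, -0.725, -0.219], [-0.002, 0.288, -0.958]] 337.75017399377765
{'time_s': 0.1, 'joints': array([-46.98811528,  27.37303477,   1.28003283,  89.17213841,
        -0.65963875,  63.55909177,  -4.76143286]), 'qvel': array([ 0.00812713, -0.05274954,  0.02957458, -0.20105785, -0.00823545,
        0.02336281, -0.03375917]), 'tau': array([ 5.11697202e-03, -5.97760320e+01,  1.61409214e+00, -2.81958550e+01,
        1.28099316e-02,  5.01030619e-03,  3.72468605e-06]), 'position': array([0.51061022, 0.44065171, 0.23040353]), 'eef_rot': array([[ 7.57048725e-01,  6.53357311e-01, -1.20483721e-03],
       [ 6.53356241e-01, -7.57049676e-01, -1.18762300e-03],
       [-1.68806379e-03,  1.11900571e-04, -9.99998569e-01]]), 'contact_force': array([ 0.13971622, -0.05507278, -1.68405713]), 'ft_torque': array([ 0.01756032, -0.01596691,  0.04221434]), 'finger_gap': 1.0006954598830282}
```

View pics/top0.png

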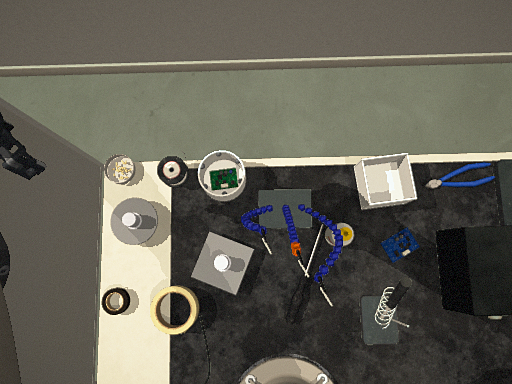

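View pics/scene0.png

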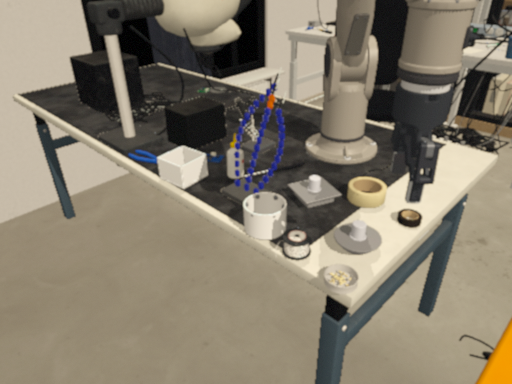

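View pics/wrist0.png

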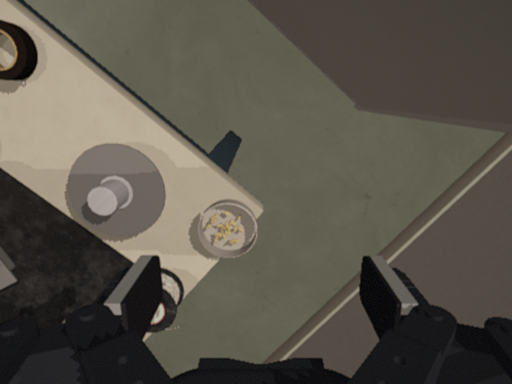

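The top view shows the round lid at about (134,221), the round tub with its PCB at (222,176), a spool next to the tub at (172,170), the square tub at (386,181), and the blue-armed holder at (290,230). The wrist view shows the lid at (115,192) with its knob top at (102,202).

Run:
```python
from h import *
import pickle
D=pickle.load(open('d0.pkl','rb'))
t=D['top']['color'];w=D['wrist']['color']
for (im,u,v) in [(t,122,232),(t,150,225),(t,131,219),(t,110,200),(t,203,165),(t,238,160),(t,222,152),(t,215,155),(t,190,190),(w,85,170),(w,150,200),(w,102,202),(w,120,187),(w,115,145),(w,40,140)]: print(u,v,im[v,u])
def big(n,x0,y0,x1,y1,fn,k=6):
    c=D[n]['color'][y0:y1,x0:x1,::-1]; cv2.imwrite('pics/'+fn,cv2.resize(c,None,fx=k,fy=k,interpolation=cv2.INTER_NEAREST))
big('top',95,140,255,250,'z1.png',5)
big('wrist',40,120,190,260,'z2.png',4)
```

```text
122 232 [164 158 146]
150 225 [98 91 86]
131 219 [234 231 225]
110 200 [232 225 191]
203 165 [83 82 81]
238 160 [134 134 129]
222 152 [168 168 154]
215 155 [145 141 125]
190 190 [50 47 44]
85 170 [124 116 107]
150 200 [108  99  93]
102 202 [166 158 153]
120 187 [135 127 124]
115 145 [122 114 106]
40 140 [183 170 149]
```

View pics/z1.png

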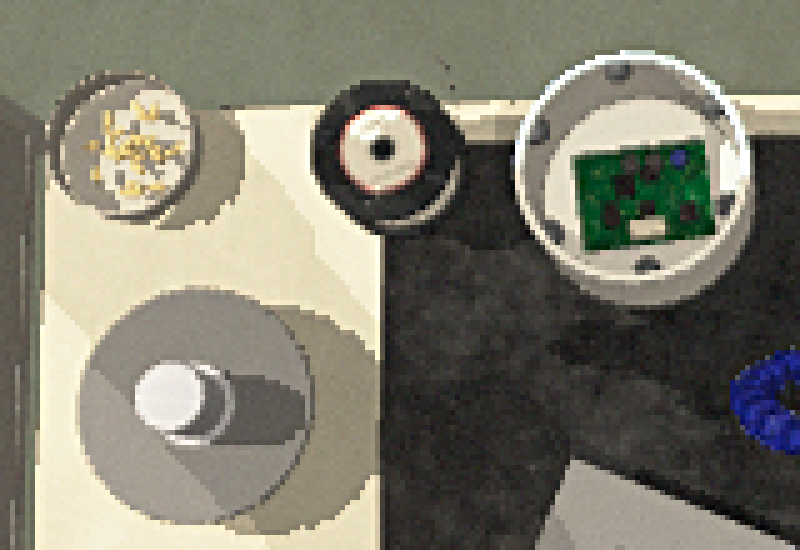

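View pics/z2.png

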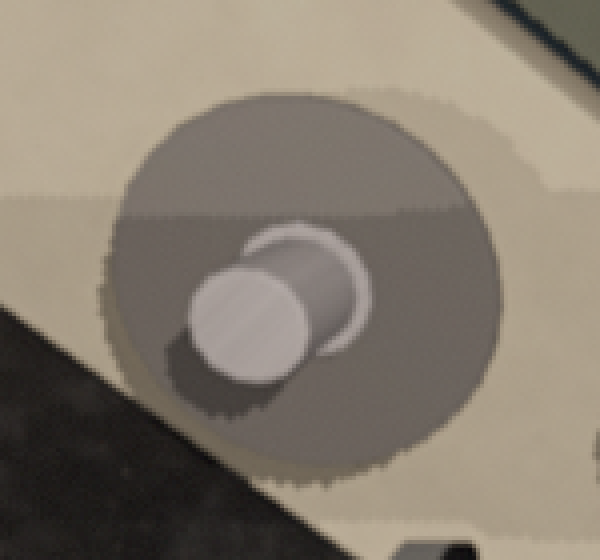

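```bash
python3 - <<'E'
from h import *
import pickle
D=pickle.load(open('d0.pkl','rb'))
t=D['top'];w=D['wrist']
def circ(P):
    P=np.array(P)[:,:2];A=np.c_[2*P,np.ones(len(P))];x=np.linalg.lstsq(A,(P**2).sum(1),rcond=None)[0]
    return x[:2].round(4),round(2*np.sqrt(x[2]+x[:2]@x[:2]),4)
Z=lambda pts,k,o:[(a/k+o[0]-.4,b/k+o[1]-.4) for a,b in pts]
print('knobtop w',ray(w,101.6,200.6,.0625),'t',ray(t,128.7,218.9,.0625))
disc=Z([(110,265),(502,285),(300,93),(445,180),(130,355),(440,430)],4,(40,120))
print('disc w',circ([ray(w,*p,.0285) for p in disc]))
disc=Z([(78,405),(314,400),(196,287),(196,523),(118,318),(278,318),(118,492)],5,(95,140))
print('disc t',circ([ray(t,*p,.0285) for p in disc]))
rim=Z([(517,165),(752,165),(634,50),(570,73),(700,73),(634,285),(560,256),(715,255)],5,(95,140))
print('rim t',circ([ray(t,*p,.07) for p in rim]))
s=D['scene']
print('square tub centre approx',ray(t,386,181,.05))
# holder top estimates
print('holder', ray(t,295,248,.2), ray(t,330,280,.2),ray(t,245,220,.2))
R=np.array([[ 7.57048725e-01,  6.53357311e-01],[6.53356241e-01, -7.57049676e-01]])
E
python3 - <<'E'
import cv2
c=cv2.imread('pics/scene0.png')[80:290,220:420]
cv2.imwrite('pics/z3.png',cv2.resize(c,None,fx=3,fy=2.8,interpolation=2))
E
```

```text
knobtop w [0.41127746 0.32168385 0.0625    ] t [0.40924189 0.31866259 0.0625    ]
disc w (array([0.4116, 0.3203]), np.float64(0.1035))
disc t (array([0.4101, 0.3183]), np.float64(0.1021))
rim t (array([0.5002, 0.1232]), np.float64(0.0993))
square tub centre approx [ 0.47832157 -0.22528994  0.05      ]
holder [ 0.33597955 -0.0121492   0.2       ] [ 0.28083095 -0.06913181  0.2       ] [0.38628099 0.07257259 0.2       ]
```

View pics/z3.png

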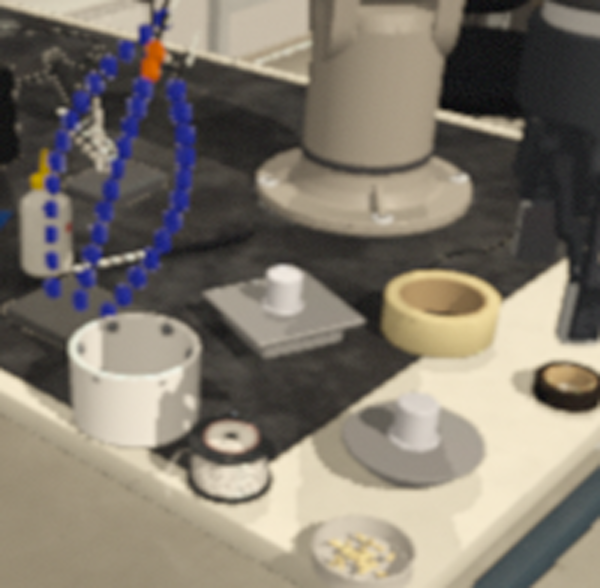

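Lid: (0.411, 0.320) in both views, within about 2 mm, fitted cover 102–103.5 mm (given 104). Tub: (0.500, 0.123), fitted rim 99 mm (given 100). Both are about 0.52 m from the base, so in reach. I'll move above the lid and look again.

{"method": "arm_command", "body": {"rows": [[[0, 0, 0, -1.3, 0.2, 0.6, 0], [0, 0, 0, -2.6, 0.4, 1.2, 0], [0, 0, 0, -3.87, 0.66, 2.0, 0], [0, 0, 0, -3.87, 0.66, 2.4, 0], [0, 0, 0, -3.87, 0.66, 2.4, 0]]], "newtons": 80}}

```text
time_s: 0.78
position: [0.4109, 0.3199, 0.1347]
eef_rot: [[0.757, 0.653, -0.001], [0.653, -0.757, -0.001], [-0.001, -0.0, -1.0]]
contact_force: [0.3, -0.1, -0.1]
finger_gap: 1.002
```

Run:
```python
from h import *
import pickle
s,d=grab('wrist','w1.png');pickle.dump((s,d),open('d1.pkl','wb'))
print(s['time_s'],s['position'],s['eef_rot'].round(4).tolist(),s['contact_force'])
D=pickle.load(open('d0.pkl','rb'));t=D['top'];c=D['scene']
for p in [(.41,.32,.0285),(.411,.32,.0625)]: print(proj(d,p))
# two-view holder rough: top blob vs scene blobs
o1,o2=map(np.array,(t['origin'],c['origin']))
rr=lambda d,u,v:np.array(d['orientation'])@np.array([(u-d['cx'])/d['fx'],(v-d['cy'])/d['fy'],1])
for a in [(245,218),(268,208)]:
  for b in [(283,125),(281,145),(270,175)]:
    r1,r2=rr(t,*a),rr(c,*b);x=np.linalg.lstsq(np.c_[r1,-r2],o2-o1,rcond=None)[0]
    p,q=o1+x[0]*r1,o2+x[1]*r2;print(a,b,((p+q)/2).round(3),np.linalg.norm(p-q).round(3))
```

```text
0.775 [0.41094984 0.31993358 0.13469077] [[0.757, 0.6534, -0.0009], [0.6534, -0.757, -0.0007], [-0.0011, -0.0001, -1.0]] [ 0.28903734 -0.08499431 -0.12297457]
(np.float64(258.5723916250276), np.float64(192.29121023339823))
(np.float64(259.36337659396395), np.float64(207.0801825219316))
(245, 218) (283, 125) [0.386 0.075 0.214] 0.006
(245, 218) (281, 145) [0.392 0.075 0.164] 0.005
(245, 218) (270, 175) [0.408 0.069 0.084] 0.017
(268, 208) (283, 125) [0.39  0.051 0.211] 0.047
(268, 208) (281, 145) [0.396 0.05  0.161] 0.049
(268, 208) (270, 175) [0.413 0.04  0.078] 0.031
```

View pics/w1.png

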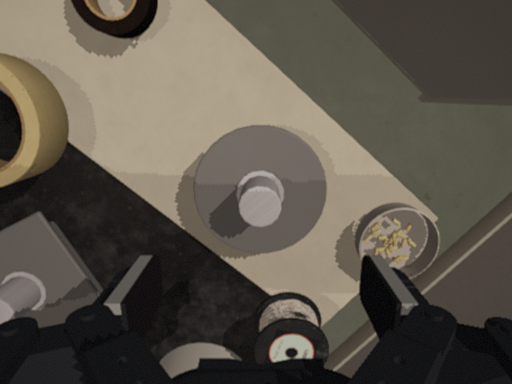

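The knob top shows at (260,207) and the estimate predicted (259,207), so the arm is centred. Descending to TCP z ≈ 0.037 and gripping.

{"method": "arm_command", "body": {"rows": [[[0, 0, 0, 0, 0, 1.3, 0], [0, 0, 0, 0, 0, 2.2, 0], [0, 0, 0, 0, 0, 2.45, 0], [0, 0, 0, 0, 0, 2.45, 0], [0, 0, 0, 0, 0, 2.45, 255]]], "newtons": 80}}

```text
time_s: 1.45
position: [0.4123, 0.3211, 0.0389]
eef_rot: [[0.757, 0.653, 0.002], [0.653, -0.757, 0.002], [0.003, -0.0, -1.0]]
contact_force: [0.7, -0.3, -0.1]
finger_gap: 0.816
```

{"method": "arm_command", "body": {"rows": [[[0, 0, 0, 0, 0, 0, 255], [0, 0, 0, 0, 0, 0, 255], [0, 0, 0, 0, 0, 0, 255], [0, 0, 0, 0, 0, 0, 255], [0, 0, 0, 0, 0, 0, 255]]]}}

```text
time_s: 2.08
position: [0.4114, 0.3202, 0.0383]
eef_rot: [[0.757, 0.653, 0.001], [0.653, -0.757, 0.001], [0.001, -0.0, -1.0]]
contact_force: [-1.6, -1.4, 7.6]
finger_gap: 0.32
```

{"method": "arm_command", "body": {"rows": [[[0, 0, 0, 0, 0, 0, 255], [0, 0, 0, 0, 0, -0.5, 255], [0, 0, 0, 0, 0, -1.0, 255], [0, 0, 0, 0, 0, -1.5, 255], [0, 0, 0, 0, 0, -1.5, 255]]]}}

```text
time_s: 2.7
position: [0.4119, 0.3206, 0.0987]
eef_rot: [[0.757, 0.653, 0.002], [0.653, -0.757, 0.002], [0.003, -0.0, -1.0]]
contact_force: [-0.2, -0.5, -1.2]
finger_gap: 0.321
```

Run:
```python
from h import *
s,d=grab('wrist','w2.png');s2,d2=grab('scene','s2.png')
print(s['position'],s['contact_force'],s['finger_gap'])
a=cv2.resize(cv2.imread('pics/s2.png')[100:300,250:450],None,fx=1.92,fy=1.92)
b=cv2.imread('pics/w2.png')[:384,100:480]
cv2.imwrite('pics/c2.png',np.hstack([a,b]))
```

```text
[0.41191376 0.32063479 0.09865207] [-0.20967966 -0.49468841 -1.1719152 ] 0.3213893158789987
```

View pics/c2.png

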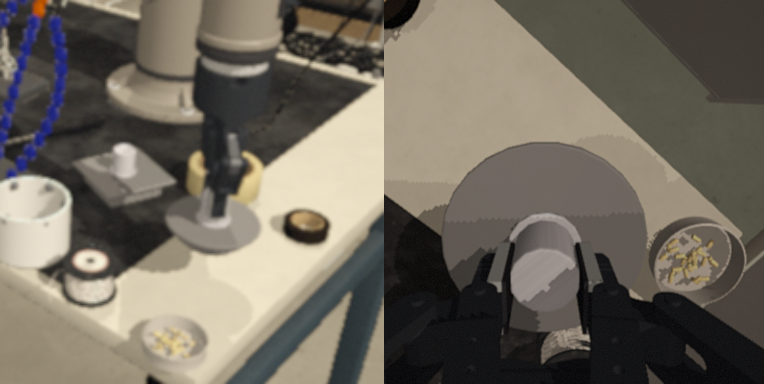

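The lid is held level by its knob: in the wrist half of the picture the knob sits between the pads around (547,255). Next: lift above the holder, then traverse.

{"method": "arm_command", "body": {"rows": [[[0, 0, 0, 0, 0, -1.0, 255], [0, 0, 0, 0, 0, -2.1, 255], [0, 0, 0, 0, 0, -3.3, 255], [0, 0, 0, 0, 0, -4.5, 255], [0, 0, 0, 0, 0, -5.0, 255]]]}}

```text
time_s: 3.42
position: [0.4117, 0.3204, 0.2991]
eef_rot: [[0.757, 0.653, 0.002], [0.653, -0.757, 0.002], [0.003, -0.0, -1.0]]
contact_force: [0.7, 0.6, -0.5]
finger_gap: 0.321
```

{"method": "arm_command", "body": {"rows": [[[0, 0, 0, -0.3, 1.0, 0, 255], [0, 0, 0, -0.6, 2.1, 0, 255], [0, 0, 0, -0.9, 3.2, 0, 255], [0, 0, 0, -1.2, 4.3, 0, 255], [0, 0, 0, -1.5, 5.16, 0, 255]]]}}

```text
time_s: 4.05
position: [0.5007, 0.1223, 0.296]
eef_rot: [[0.758, 0.652, -0.002], [0.652, -0.758, -0.001], [-0.002, -0.0, -1.0]]
contact_force: [-0.1, -0.2, -0.7]
finger_gap: 0.322
```

{"method": "arm_command", "body": {"rows": [[[0, 0, 0, 0, 0, 0, 255], [0, 0, 0, 0, 0, 0, 255]]]}}

```text
time_s: 4.3
position: [0.4999, 0.125, 0.2963]
eef_rot: [[0.757, 0.654, -0.002], [0.654, -0.757, -0.0], [-0.001, -0.001, -1.0]]
contact_force: [-0.9, 0.9, -1.2]
finger_gap: 0.323
```

Run:
```python
from h import *
import pickle
s,d=grab('wrist','w3.png');s2,d2=grab('scene','s3.png');s3,d3=grab('top','t3.png')
pickle.dump((s,d,d2,d3),open('d3.pkl','wb'))
print(s['time_s'],s['position'],s['contact_force'],s['finger_gap'],s['eef_rot'].round(3).tolist())
f=lambda n:cv2.imread('pics/'+n)
a=f('s3.png')[60:300,180:436];cv2.imwrite('pics/c3.png',np.hstack([cv2.resize(a,(400,375)),cv2.resize(f('w3.png'),(400,375))]))
```

```text
4.3 [0.49992782 0.12501898 0.29631167] [-0.89094638  0.92586701 -1.2474421 ] 0.32342913040526733 [[0.757, 0.654, -0.002], [0.654, -0.757, -0.0], [-0.001, -0.001, -1.0]]
```

View pics/c3.png

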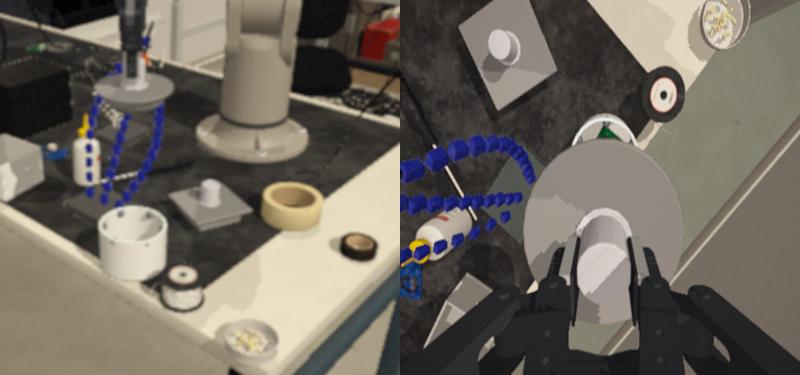

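View pics/t3.png

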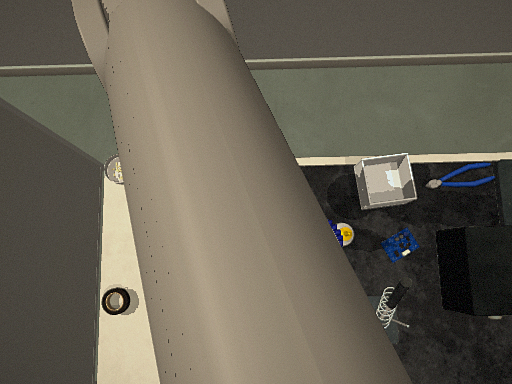

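The lid is over the tub, clear of the blue arms, and both tubs are where they were: round tub at (133,240) in the scene half, square tub at (386,181) in the top view. I'll cross-check the tub's centre from the scene camera.

Run:
```python
import cv2
c=cv2.imread('pics/s3.png')[180:250,230:310]
cv2.imwrite('pics/z4.png',cv2.resize(c,None,fx=8,fy=8,interpolation=0))
```

```text
(no output)
```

View pics/z4.png

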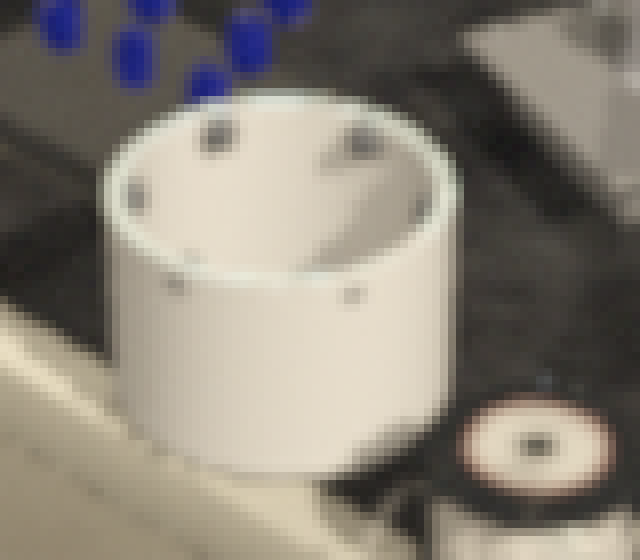

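Run:
```python
from h import *
import pickle
s,d,c,t=pickle.load(open('d3.pkl','rb'))
def circ(P):
    P=np.array(P)[:,:2];A=np.c_[2*P,np.ones(len(P))];x=np.linalg.lstsq(A,(P**2).sum(1),rcond=None)[0]
    return x[:2].round(4),round(2*np.sqrt(x[2]+x[:2]@x[:2]),4)
Z=lambda pts,k,o:[(a/k+o[0]-.5,b/k+o[1]-.5) for a,b in pts]
rim=Z([(98,188),(464,188),(280,90),(280,284),(150,124),(410,124),(150,255),(410,255)],8,(230,180))
print(circ([ray(c,*p,.07) for p in rim]))
# lid in scene now: predicted cover centre if on tool axis
p=s['position'];print(proj(c,p+np.array([0,0,-.0095])))
cv2.imwrite('pics/z5.png',cv2.resize(cv2.imread('pics/s3.png')[85:140,230:300],None,fx=8,fy=8,interpolation=0))
```

```text
(array([0.5006, 0.1252]), np.float64(0.1038))
(np.float64(264.06843964800134), np.float64(112.79151662574704))
```

View pics/z5.png

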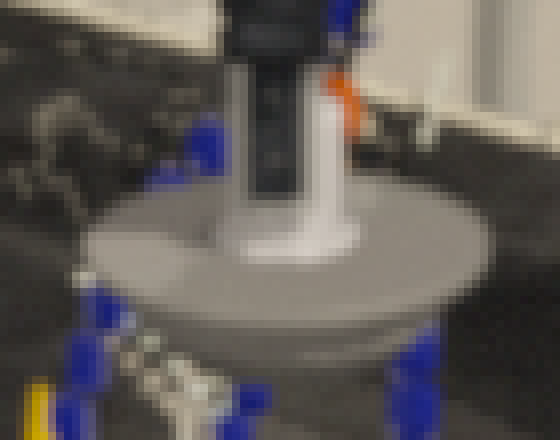

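The scene camera puts the tub at (0.5006, 0.1252), matching the 0.5 mm-accurate TCP at (0.500, 0.125), which is well inside the fit's tolerance. Lowering to just above the lugs.

{"method": "arm_command", "body": {"rows": [[[0, 0, 0, 0, 0, 1.2, 255], [0, 0, 0, 0, 0, 2.5, 255], [0, 0, 0, 0, 0, 3.7, 255], [0, 0, 0, 0, 0, 4.4, 255], [0, 0, 0, 0, 0, 4.7, 255]]]}}

```text
time_s: 5.08
position: [0.4993, 0.1251, 0.1077]
eef_rot: [[0.756, 0.655, -0.003], [0.655, -0.756, -0.001], [-0.002, -0.001, -1.0]]
contact_force: [0.1, 0.7, 0.5]
finger_gap: 0.32
```

{"method": "arm_command", "body": {"rows": [[[0, 0, 0, 0, 0, 0, 255], [0, 0, 0, 0, 0, 0, 255]]]}}

```text
time_s: 5.32
position: [0.5015, 0.125, 0.1105]
eef_rot: [[0.757, 0.654, 0.002], [0.654, -0.757, 0.001], [0.002, 0.001, -1.0]]
contact_force: [0.5, 0.1, -0.9]
finger_gap: 0.325
```

Run:
```python
from h import *
import pickle
s,d=grab('scene','s4.png')
cv2.imwrite('pics/z6.png',cv2.resize(cv2.imread('pics/s4.png')[140:250,210:330],None,fx=5,fy=5,interpolation=0))
print(s['position'])
```

```text
[0.501461   0.12496805 0.11053396]
```

View pics/z6.png

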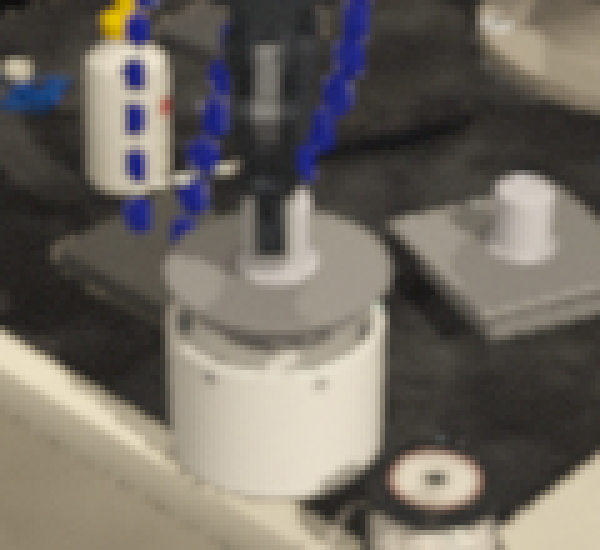

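The lid is centred in the mouth (cover centre x 278 and tub centre x 276 in the crop) and level, about 25 mm above home. Pressing in steps.

{"method": "arm_command", "body": {"rows": [[[0, 0, 0, 0, 0, 0.15, 255], [0, 0, 0, 0, 0, 0.3, 255], [0, 0, 0, 0, 0, 0.38, 255], [0, 0, 0, 0, 0, 0.45, 255], [0, 0, 0, 0, 0, 0.45, 255]]]}}

```text
time_s: 6.0
position: [0.5001, 0.1244, 0.0907]
eef_rot: [[0.757, 0.653, -0.001], [0.653, -0.757, -0.0], [-0.001, -0.0, -1.0]]
contact_force: [1.1, 0.1, -4.7]
finger_gap: 0.32
```

{"method": "arm_command", "body": {"rows": [[[0, 0, 0, 0, 0, 0.05, 255], [0, 0, 0, 0, 0, 0.1, 255], [0, 0, 0, 0, 0, 0.15, 255], [0, 0, 0, 0, 0, 0.2, 255], [0, 0, 0, 0, 0, 0.2, 255]]]}}

```text
time_s: 6.62
position: [0.5001, 0.1241, 0.0873]
eef_rot: [[0.758, 0.653, -0.001], [0.653, -0.758, 0.001], [-0.001, -0.002, -1.0]]
contact_force: [-16.3, -4.5, 48.0]
finger_gap: 0.321
```

Run:
```python
from h import *
s,d=grab('scene','s5.png');s2,d2=grab('wrist','w5.png')
print(s['position'],s2['contact_force'],s2['time_s'])
a=cv2.resize(cv2.imread('pics/s5.png')[160:250,230:320],(400,400),interpolation=0)
cv2.imwrite('pics/z7.png',np.hstack([a,cv2.resize(cv2.imread('pics/w5.png'),(400,400))]))
```

```text
[0.50005312 0.12414887 0.08729472] [-17.20378739  -4.15036788  47.74803949] 6.675
```

View pics/z7.png

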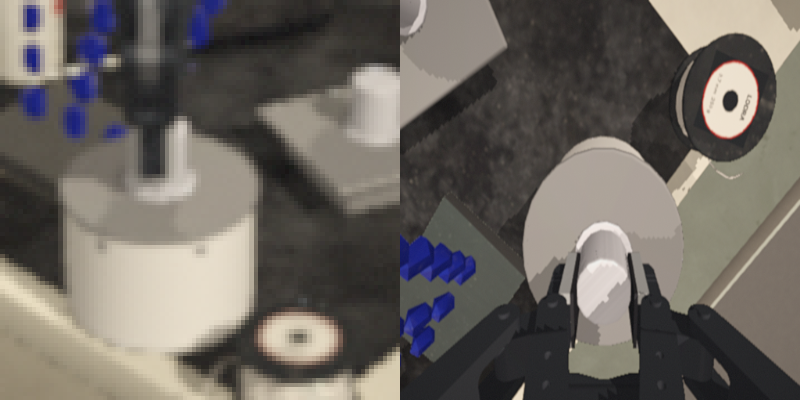

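The cover looks flush on the rim all round and the force has bottomed out at 48 N. I'll ease off the press, then release.

{"method": "arm_command", "body": {"rows": [[[0, 0, 0, 0, 0, -0.05, 255], [0, 0, 0, 0, 0, -0.05, 255]]]}}

```text
time_s: 6.98
position: [0.5, 0.1241, 0.0874]
eef_rot: [[0.757, 0.653, -0.001], [0.653, -0.757, 0.0], [-0.001, -0.001, -1.0]]
contact_force: [-9.8, -2.6, 25.0]
finger_gap: 0.321
```

{"method": "arm_command", "body": {"rows": [[[0, 0, 0, 0, 0, -0.04, 255], [0, 0, 0, 0, 0, -0.04, 255], [0, 0, 0, 0, 0, -0.04, 0], [0, 0, 0, 0, 0, -0.04, 0], [0, 0, 0, 0, 0, -0.04, 0]]]}}

```text
time_s: 7.6
position: [0.5007, 0.1246, 0.0868]
eef_rot: [[0.757, 0.653, 0.0], [0.653, -0.757, 0.0], [0.0, 0.0, -1.0]]
contact_force: [-0.4, 0.5, -0.2]
finger_gap: 0.935
```

{"method": "arm_command", "body": {"rows": [[[0, 0, 0, 0, 0, -0.04, 0], [0, 0, 0, 0, 0, -0.5, 0], [0, 0, 0, 0, 0, -1.5, 0], [0, 0, 0, 0, 0, -3.0, 0], [0, 0, 0, 0, 0, -4.5, 0]]]}}

```text
time_s: 8.22
position: [0.5001, 0.1243, 0.2687]
eef_rot: [[0.757, 0.653, -0.0], [0.653, -0.757, -0.0], [-0.0, -0.0, -1.0]]
contact_force: [1.9, 0.8, -0.7]
finger_gap: 0.998
```

Run:
```python
from h import *
import pickle
s,d=grab('scene','s6.png');s2,d2=grab('wrist','w6.png')
pickle.dump((d,d2),open('d6.pkl','wb'))
print(s2['time_s'],s2['position'],s2['contact_force'],s2['finger_gap'])
a=cv2.resize(cv2.imread('pics/s6.png')[160:250,230:320],(400,400),interpolation=0)
cv2.imwrite('pics/z8.png',np.hstack([a,cv2.resize(cv2.imread('pics/w6.png'),(400,300))if 0 else cv2.resize(cv2.imread('pics/w6.png'),(400,400))]))
for z in (.0465,.0565):
  print(z,proj(d,[.5,.1245,z+.0625]),proj(d2,[.5,.1245,z+.0625]))
```

```text
8.275 [0.50419501 0.12531821 0.27698299] [ 2.58983872 -0.17009095  5.71957185] 0.9990401625599867
0.0465 (np.float64(264.37547282502567), np.float64(187.7506468423837)) (np.float64(253.47431695877773), np.float64(172.19795791821906))
0.0565 (np.float64(264.34922958227736), np.float64(183.93677304124833)) (np.float64(253.38395809736306), np.float64(174.61563010267068))
```

View pics/z8.png

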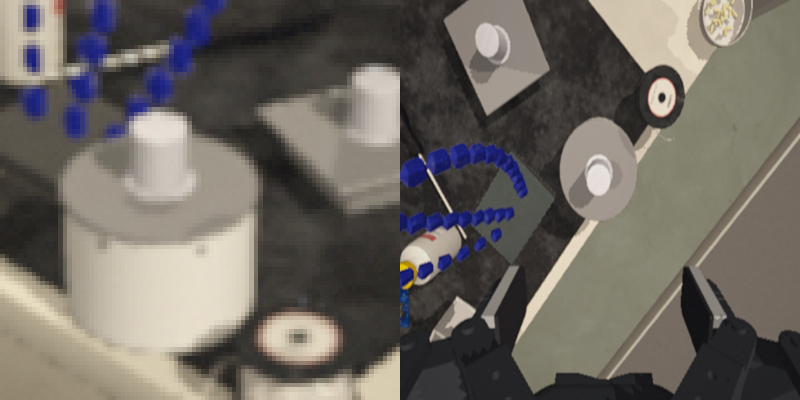

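The scene view shows the cover flush and level. The knob top is at row 188.8, against 187.8 predicted for home and 183.9 for the loose stop. I'll let the arm settle before handing in, to check that the 5.7 N reading was only braking.

{"method": "arm_command", "body": {"rows": [[[0, 0, 0, 0, 0, 0, 0], [0, 0, 0, 0, 0, 0, 0], [0, 0, 0, 0, 0, 0, 0], [0, 0, 0, 0, 0, 0, 0]]]}}

```text
time_s: 8.82
position: [0.5001, 0.1243, 0.266]
eef_rot: [[0.757, 0.653, -0.002], [0.653, -0.757, -0.001], [-0.002, -0.0, -1.0]]
contact_force: [0.0, -0.6, 0.4]
finger_gap: 0.998
```

Run:
```python
from h import *
s=ctrl.state();print(s['time_s'],s['contact_force'],np.abs(s['qvel']).max())
if np.abs(s['contact_force']).max()<4: print(order.close_job())
```

```text
8.825 [ 0.02197916 -0.62753851  0.37002156] 0.3262017846242194
the job is handed in; nothing more can be done
None
```

The round lid is on the round tub and looks fully home. I handed the job in at 8.8 s; no verdict is reported.

I took the lid by its knob, carried it above the blue-armed holder, lowered it into the tub's mouth and pressed straight down. I then eased off, released and backed away.

**Fit:** After release the scene camera shows the cover flush on the rim and level. The knob top was at pixel row 188.8, against 187.8 predicted for fully home and 183.9 for the loose stop. The tub is upright.

**Pressing force:** The press bottomed out at about 48 N on the wrist sensor, more than the roughly 8 N needed to pass the lugs and higher than I intended. It also showed about 17 N sideways. This went through the fingers onto the lid and stayed under the 120 N wrist limit. I saw no sign of the gripper's body touching anything.

**Grip height:** While pressed, the TCP stopped at z = 0.087 m, about 2 mm above what I expected. I put this down to grip height on the knob and did not check it separately.

**Square tub:** It was unchanged in the top view while I was carrying the lid. I did not measure it again after the press, but nothing went near it.

**At hand-in:** The arm was about 0.18 m above the pressing height, touching nothing, with residual force readings under 0.7 N.

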